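# Serve two drum beads with the spring tongs

## Task

Take the spring tongs out of their holder and use them to bring the two drum-shaped (round) wooden beads from the tray, one at a time, to the steel dish of the scale, setting each down gently so that it stands on its end inside the dish. Handle the beads with the tongs only, leave the square bead, the bar bead and the other things on the counter where they are, and finish by standing the tongs back in their holder.

Things in the scene. Friction and masses are not known exactly. Their poses are not given: they have to be found in the camera images.
- tongs: spring tongs, 126 mm tall, 66 g, standing tips down: steel bow on top (16 x 36 x 7 mm), two straight arms (14 mm wide in x, 4 mm thick) hinged 120 mm above the tips, one each side in y, so the jaws close along y. Origin: midway between the tips at tip level, z up. Open, the tips are 51 mm apart (59 mm outside)
- tongs_grip (a point): place to grip the tongs: midway between the black rubber thumb pads (18 mm wide, 30 mm tall) on the arms' outer faces, 90 mm above the tips; axes as the tongs', grip from above, fingers closing along y. Over the pads: 44 mm open, 37 mm with a 22 mm bead in the jaws; the tip gap changes four times as much
- jaw_l (a joint): angle of the tongs' +y arm: 0 sprung open, 0.12 rad arm parallel to the tongs' axis (both there: 22 mm tip gap), 0.205 shut. Preloaded springs: squeezed at the pads by under about 6 N the jaws stay fully open, about 9 N closes them to 22 mm; 15 to 25 N holds a bead firmly
- jaw_r (a joint): the same for the -y arm
- holder: the tongs' stand: open-topped black box fixed to the counter, outside 34 mm (x) x 82 mm (y) x 45 mm tall, walls and floor 4 mm (inside 26 x 74 mm). Origin: centre of its underside, on the counter. The tongs stand in it with their tips on its floor and their y along its y, either way round
- tray: shallow grey plastic tray fixed to the counter, outside 160 mm (x) x 250 mm (y) x 18 mm tall, walls and floor 4 mm. Origin: centre of its underside. Four loose beads of the same wood stand in it in two rows: 70 mm apart along the tray's x, 104 mm along its y, each up to 10 mm off; jaws opening along the tray's y clear the neighbours
- drum1: wooden drum bead: upright cylinder, 22 mm diameter, 22 mm tall, about 14 g, a small dark spot on its top. Origin: centre of its underside; z along its axis. One of the two to be served
- drum2: the other wooden drum bead, the same in all respects. To be served too
- block: square wooden bead, a 20 mm cube, in the tray; leave it. Origin: centre of its underside
- bar: wooden bar bead, 36 x 14 x 14 mm (long in its x), in the tray; leave it. Origin: centre of its underside
- scale: white counter scale fixed to the counter, 220 mm (x) x 160 mm (y), casing 44 mm tall, with a round steel dish on it; display and keys on its -x part. Origin: centre of its underside
- dish (a point): centre of the dish's flat inner floor, 54 mm above the counter, 30 mm to the scale's +x from its centre. The floor is flat to a radius of 69 mm; the rim stands 8 mm above the floor, 76 mm outer radius. Axes as the scale's, z up
- tape: bystander: clear roll of tape lying on the counter, 90 mm diameter, 19 mm tall. Origin: centre of its underside
- pencils: bystander: red round cup, 76 mm diameter, 95 mm tall, with pencils standing up to 170 mm high. Origin: centre of its underside
There are look-alikes about, which are no part of the job. There is more than one size of the tongs; the job needs the middle-sized.

How it is judged:
By the outcome, as a careful person would: the job done as asked, in the order asked, and still so for the second after the job is handed in, with the robot touching nothing.
It also fails if it takes over 67 s, if anything falls off the work surface, if the arm or the gripper's body presses on something with over 40 N, if the wrist force passes 120 N, or if a joint passes its speed limit or range.

## Robot

A 6-joint arm with a two-finger parallel gripper is mounted at the origin on the work surface. World frame = base frame: x ahead of the robot, y to its left, z up, the work surface at z = 0. Lengths are in m, angles in degrees, forces in N, time in s.
With the tool pointing down it reaches from about 0.2 to 0.875 m from the base axis. Payload 3.4 kg.
Tool frame: the origin (TCP) lies at the very end of the fingers, on their centre line; the grasp point (between the pads) lies 19 mm behind it; z points along the fingers, y is the line along which they close (so a half turn about z gives the same grasp; the last joint's range is limited). The gripper opens to 94 mm and grips with 3 to 60 N. Pads are 16 mm wide; open, the fingers measure 119 mm over their backs; the gripper's body (75 mm by 177 mm) begins 78 mm behind the grasp point.
Start: joints at [-6.933, 15.808, 86.224, -0, 77.962, -6.933], TCP at [0.575, -0, 0.205] pointing down, gripper open.
Joint ranges: [-165.64, 165.64], [-43.16, 119.46], [12.63, 154.43], [-67.54, 247.53], [6.08, 155.33], [-154.97, 154.97]. Speed limits (degrees/s): [147.25, 147.25, 180, 180, 180, 180].

## Interface

Orientations are given as [roll, pitch, yaw] about the fixed x, y, z axes, in that order (R = Rz(yaw) Ry(pitch) Rx(roll)).
In Python, from rig import * gives the robot as it stands.
- The arm moves only by the tool apply_moves, never from a script. Its argument "rows" is a list that holds one entry, the list of rows, each a list of 7 numbers: the opening, from -1 (shut) to 1 (fully open), then the shift along the tool's x, y, z in units of 0.25 m (1.0 is 0.25 m), then the turn, a rotation vector about the tool's x, y, z in units of pi/2 rad (1.0 is pi/2 rad). A call has 1 to 8 rows; each row is the pose to reach, as a shift and turn from the pose commanded when the call began, along the tool's axes at that moment; what a row does not reach only later rows make up. A row lasts 1/8 s, in which the tool goes at most 62.5 mm and 10.7 degrees, less where a joint would pass 70% of its speed; a pose out of reach is approached as far as the arm can. A call with a number of a shift or a turn outside -1 to 1 is refused whole. A call with a gripper value outside its range is refused whole. The fingers move at their own pace and stop on an object; "squeeze" is the grip in N (left out, the last holds). Time passes only in rows, so rows that repeat a pose let the fingers close. It gives the time, the measured TCP pose, the force, the opening and the grip force at its end, in the units of the state.
- read_state(): the state, without advancing time (a new reading comes with each control period).
- capture(name): name is "scene" or "side" or "wrist"; returns a dict with "pixels" (480x640x3 uint8, red, green, blue), "fx", "fy", "cx", "cy" (pixels), "k1" (the pictures are not rectified: a ray, as slopes to the right and down, at radius r is drawn at 1 + k1 r^2 times it, then the intrinsics apply), "position" and "attitude" of the camera in the world; the wrist camera has in their place "mount" (4x4, takes a point from camera to tool coordinates, whose origin is the TCP and whose axes are the flange's). Camera axes: x right, y down, z forward; pixel columns grow to the right and rows downward; lengths in m; the calibration is good to about 2 mm. A picture is of the moment at which its call begins: read the wrist's pose just before it. There is no depth.
- finish_job(): hands the job in; it is judged then, once.
The state is a dict: "time": time; "qpos": joint angles; "joint_velocities": joint speeds; "effort": joint torques, N m; "tool_pos": TCP position; "orientation": TCP orientation; "ft_force": force on the tool from outside, world axes, zero at the start; "ft_torque": the same for the moment, N m; "finger_gap": finger opening in m; "gripper_force": force on a finger pad.
Only numpy, scipy, OpenCV 4.12 (cv2) and the standard library are available. Lean on these libraries where they do the work, as an engineer would, in place of code of your own. Each camera call takes 0.05 s, during which the arm holds its last target. There are 200 camera calls.

## Working session

There is one attempt and no reset: what is moved stays moved. The work goes in short steps, Python scripts to look and compute and a tool call to move; the robot and the scene stay as the last step left them, time stands still between calls to the robot, and variables do not carry over. Pictures are saved under pics/ and viewed, at most 10 in all, crops included, and the job is handed in when it is done.

Besides the shell and the picture viewer there is one more tool, called after "Call:" as name([rows], argument=value, ...), one row to a line, values as JSON. apply_moves: Moves the arm, as the interface text tells. Its arguments: {"type":"object","properties":{"rows":{"type":"array","items":{"type":"array","items":{"type":"array","items":{"type":"number","minimum":-1,"maximum":1}}}},"squeeze":{"type":"number"}},"required":["rows"]}

```bash
mkdir -p pics; ls
python3 - <<'E'
from rig import *
import cv2,numpy as np
s=read_state();print(s)
for n in("scene","side","wrist"):
    c=capture(n);cv2.imwrite(f"pics/{n}0.png",c["pixels"][:,:,::-1]);np.save(f"{n}0.npy",c,allow_pickle=True)
    print({k:v for k,v in c.items() if k!="pixels"})
E
```

```text
pics
{'time': 0.0, 'qpos': array([-6.93296548e+00,  1.58484568e+01,  8.62948843e+01,  3.90046146e-05,
        7.79602965e+01, -6.93322498e+00]), 'joint_velocities': array([ 0.1191927 ,  0.06482197, -0.02849065, -0.02528033,  0.05974613,
       -0.11300826]), 'effort': array([ 1.66144628e-04, -4.04588020e+01, -2.37234324e+01,  7.02253589e-02,
        3.46444664e-02, -1.77189750e-04]), 'tool_pos': array([5.74440855e-01, 6.10953067e-05, 2.04598760e-01]), 'orientation': array([-1.79897125e+02, -1.25482055e-02,  9.00002401e+01]), 'ft_force': array([ 0.31087511,  0.64108406, -1.07594872]), 'ft_torque': array([ 0.00234162, -0.01887471, -0.03661845]), 'gripper_force': 0.0, 'finger_gap': 0.09403654534990381}
{'fx': 529.4670072029534, 'fy': 529.4670072029534, 'cx': 324.2653239938291, 'cy': 241.48084676982606, 'k1': -0.07959059768564292, 'position': array([ 0.9888706 , -0.53214226,  1.00160339]), 'attitude': array([-1.44858556e+02,  1.87227733e-02,  4.02710325e+01])}
{'fx': 539.5529061388602, 'fy': 539.5529061388602, 'cx': 319.0216534104158, 'cy': 234.43769410697269, 'k1': -0.03145649651111155, 'position': array([0.15661556, 1.09510862, 0.84230724]), 'attitude': array([-120.62678046,   -0.44823218, -160.52658299])}
{'fx': 347.32784050317485, 'fy': 347.32784050317485, 'cx': 316.18216314783484, 'cy': 241.94122867365078, 'k1': 0.014952766423109986, 'mount': array([[ 4.46754723e-04, -9.60743308e-01, -2.77438455e-01,
         8.10363900e-02],
       [ 9.99999763e-01,  2.83772498e-04,  6.27606180e-04,
         3.91116410e-04],
       [-5.24239034e-04, -2.77438669e-01,  9.60743207e-01,
        -1.78345654e-01],
       [ 0.00000000e+00,  0.00000000e+00,  0.00000000e+00,
         1.00000000e+00]])}
```

View pics/scene0.png

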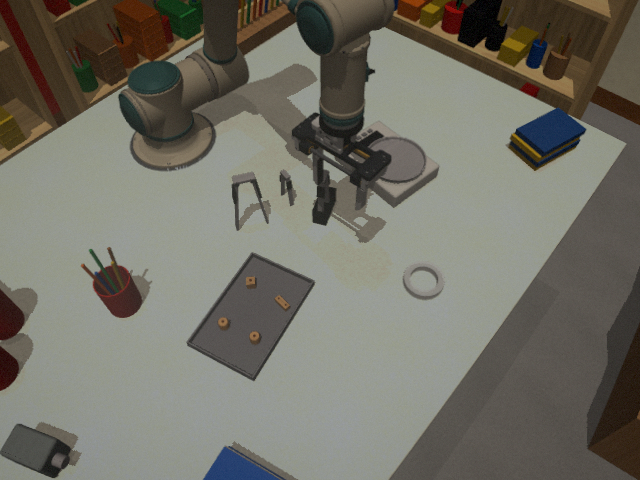

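View pics/side0.png

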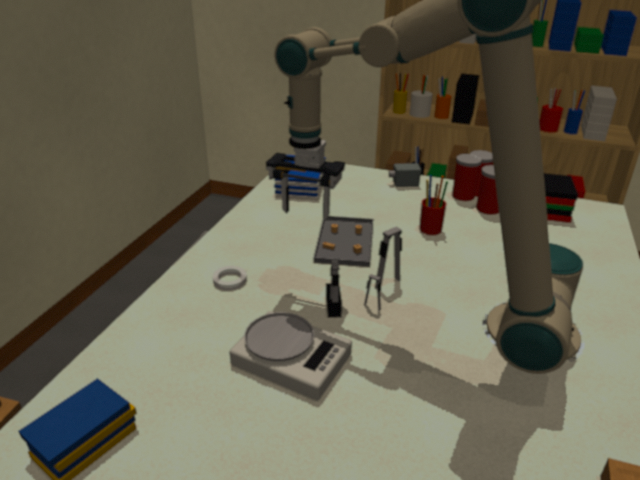

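```bash
cat > h.py <<'E'
import numpy as np,cv2
from scipy.spatial.transform import Rotation as Ro
def cam(c,s=None):
    if "mount" in c:
        T=np.eye(4);T[:3,:3]=Ro.from_euler('xyz',s["orientation"],degrees=True).as_matrix();T[:3,3]=s["tool_pos"]
        T=T@c["mount"];return T[:3,3],T[:3,:3]
    return np.array(c["position"]),Ro.from_euler('xyz',c["attitude"],degrees=True).as_matrix()
def rays(c,px,s=None):
    p,R=cam(c,s);K=np.array([[c["fx"],0,c["cx"]],[0,c["fy"],c["cy"]],[0,0,1]])
    u=cv2.undistortPoints(np.array(px,float).reshape(-1,1,2),K,np.array([c["k1"],0,0,0,0.]))[:,0]
    return p,np.c_[u,np.ones(len(u))]@R.T
def onz(c,px,z,s=None):
    p,d=rays(c,px,s);return p+d*((z-p[2])/d[:,2])[:,None]
def proj(c,P,s=None):
    p,R=cam(c,s);q=(np.array(P,float).reshape(-1,3)-p)@R;u=q[:,:2]/q[:,2:]
    u=u*(1+c["k1"]*(u**2).sum(1))[:,None];return u*[c["fx"],c["fy"]]+[c["cx"],c["cy"]]
def load(n):return np.load(n,allow_pickle=True).item()
E
python3 - <<'E'
from h import *
c=load("scene0.npy");im=c["pixels"]
print("beads z.022",onz(c,[(224,320),(255,335),(251,280),(282,301)],.022).round(3))
print("holder",onz(c,[(322,222),(325,190)],.045).round(3))
print("tape",onz(c,[(424,281)],.01).round(3),"big",onz(c,[(240,228),(267,222)],0).round(3),"small",onz(c,[(285,203),(294,203)],0).round(3))
print("dish",onz(c,[(399,160)],.06).round(3),'pencils',onz(c,[(117,290)],.05).round(3))
print("tray corners",onz(c,[(254,254),(314,284),(255,377),(188,344)],.018).round(3))
cv2.imwrite("pics/crop1.png",np.hstack([cv2.resize(im[150:270,210:410],None,fx=4,fy=4,interpolation=3)])[:,:,::-1])
E
```

```text
beads z.022 [[ 0.513 -0.29   0.022]
 [ 0.585 -0.273  0.022]
 [ 0.488 -0.186  0.022]
 [ 0.574 -0.18   0.022]]
holder [[0.515 0.019 0.045]
 [0.458 0.097 0.045]]
tape [[0.772 0.06  0.01 ]] big [[ 0.356 -0.093  0.   ]
 [ 0.392 -0.039  0.   ]] small [[0.386 0.031 0.   ]
 [0.402 0.045 0.   ]]
dish [[0.542 0.278 0.06 ]] pencils [[ 0.305 -0.396  0.05 ]]
tray corners [[ 0.443 -0.132  0.018]
 [ 0.597 -0.104  0.018]
 [ 0.646 -0.336  0.018]
 [ 0.495 -0.374  0.018]]
```

View pics/crop1.png

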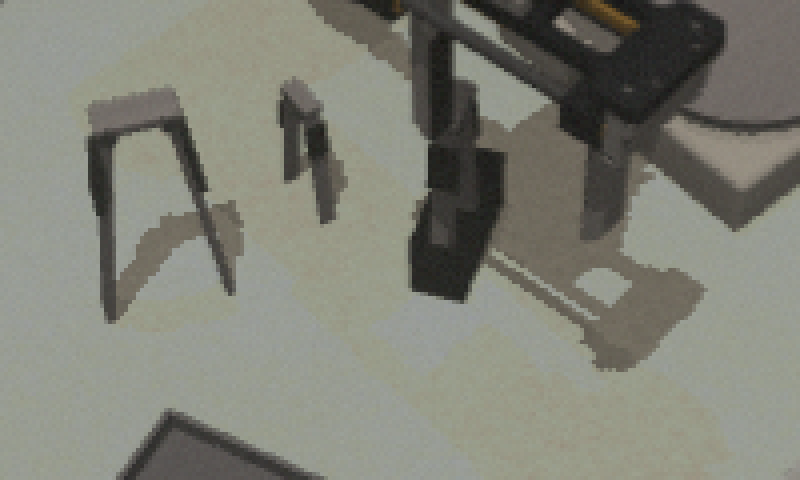

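View pics/wrist0.png

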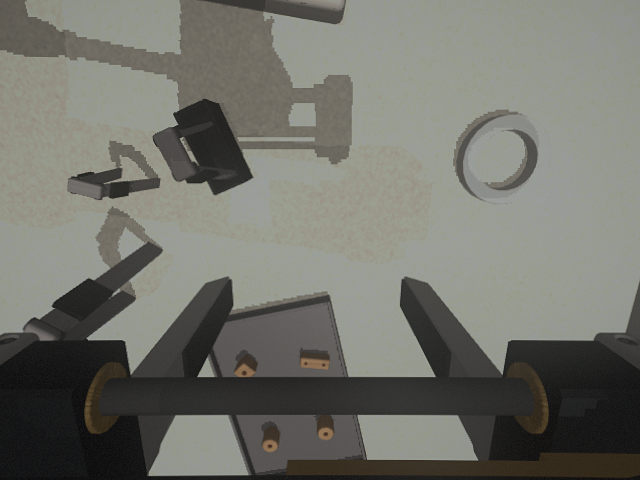

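```bash
cat > meas.py <<'E'
from h import *
def bow(c,s,x0,x1,y0,y1,lo,hi,z=.130):
    g=cv2.cvtColor(c["pixels"],cv2.COLOR_RGB2HSV)[y0:y1,x0:x1,2]
    m=((g>lo)&(g<hi)).astype(np.uint8);m=cv2.morphologyEx(m,cv2.MORPH_OPEN,np.ones((3,3)))
    for k in cv2.findContours(m,0,2)[0]:
        if cv2.contourArea(k)>150:
            P=onz(c,k[:,0]+[x0,y0],z,s)[:,:2]
            r=cv2.minAreaRect((P*1000).astype(np.float32));print(np.round(r[0],1),np.round(r[1],1),round(r[2],1),"px",(k[:,0].mean(0)+[x0,y0]).round(0),cv2.contourArea(k))
E
python3 - <<'E'
from meas import *
from rig import *
c=load("wrist0.npy");s=read_state()
g=cv2.cvtColor(c["pixels"],cv2.COLOR_RGB2HSV)[...,2]
print(g[150,145:260:3]);
for lo,hi in((0,60),(68,130),(60,130)):
    print(lo,hi);bow(c,s,148,260,88,200,lo,hi,.045 if lo==0 else .13)
# holder edges by top corners: right rim guesses
E
```

```text
[150 155 149 150 151  67  78  78  78  77  78  79  73  58 118 101  40  39
  39  37  39  38  40  40  42  41  41  41  42  39  38  39  94 159 156 157
 159 158 158]
0 60
[470.8  73.2] [60.  80.9] 22.2 px [210. 147.] 4106.5
68 130
[474.2  71.8] [15.8 35.3] 24.3 px [174. 155.] 1018.5
[509.   99.7] [55.4 31.3] 0.2 px [211. 111.] 2275.5
60 130
[458.6  55.5] [16.6  8.5] 82.3 px [153. 177.] 184.0
[527.3  78.7] [15.5  5.4] 0.1 px [243. 146.] 151.0
[474.5  71.9] [16.5 35.8] 24.0 px [173. 154.] 1092.5
[509.   99.7] [55.4 31.3] 0.2 px [210. 110.] 2278.0
```

Candidates: big tongs wrist px (60,310), small tongs (115,187), and tongs in the black holder (178,153). The last has a 16 x 36 mm bow, so it is the right one. The round beads are the lower pair, scene px (224,320) and (255,335); the square (251,280) and the bar (282,301) stay.

Call:
apply_moves([
  [[1, 0.04, -0.06, 0, 0, 0, 0.1], [1, 0.08, -0.12, 0, 0, 0, 0.21], [1, 0.12, -0.18, 0, 0, 0, 0.32], [1, 0.16, -0.24, 0, 0, 0, 0.43], [1, 0.2, -0.3, 0, 0, 0, 0.54], [1, 0.25, -0.36, 0, 0, 0, 0.65], [1, 0.288, -0.4, 0, 0, 0, 0.733], [1, 0.288, -0.4, 0, 0, 0, 0.733]],
])

```text
time: 1.15
tool_pos: [0.4743, 0.0724, 0.2054]
orientation: [-180.0, 0.0, 24.2]
ft_force: [0.2, -0.2, 0.7]
finger_gap: 0.0941
gripper_force: 0.0
```

Run:
```python
from meas import *
from rig import *
for n in("wrist","scene","side"):
    s=read_state();c=capture(n);np.save(n+"1.npy",c,allow_pickle=True);np.save("s1.npy",s,allow_pickle=True)
    cv2.imwrite(f"pics/{n}1.png",c["pixels"][:,:,::-1])
    if n=="wrist":
        print(s["tool_pos"],s["orientation"]); print(proj(c,[[.474,.072,.13]],s)); bow(c,s,200,440,100,420,66,110); W,S=c,s
```

```text
[0.47430414 0.07240091 0.20542172] [-1.79992657e+02  1.56628304e-02  2.41802153e+01]
[[316.24745641 252.75085176]]
[369.2 -34. ] [ 16.7 107.8] 24.3 px [371. 404.] 1466.0
[443.5  58.9] [19.8  8.7] 24.2 px [315. 290.] 168.5
[406.  136.8] [13.5 42.7] 80.0 px [212. 296.] 479.0
[475.8 -25.2] [53.8 14.9] 59.5 px [423. 299.] 691.5
[474.6  72. ] [16.1 34.7] 24.2 px [322. 255.] 826.5
[471.6 120.5] [10.  28.1] 73.2 px [257. 229.] 170.5
[492.9 124.4] [18.6 11.5] 25.0 px [263. 201.] 228.5
[525.5 172.8] [ 6.6 52.3] 81.3 px [217. 130.] 593.5
```

View pics/wrist1.png

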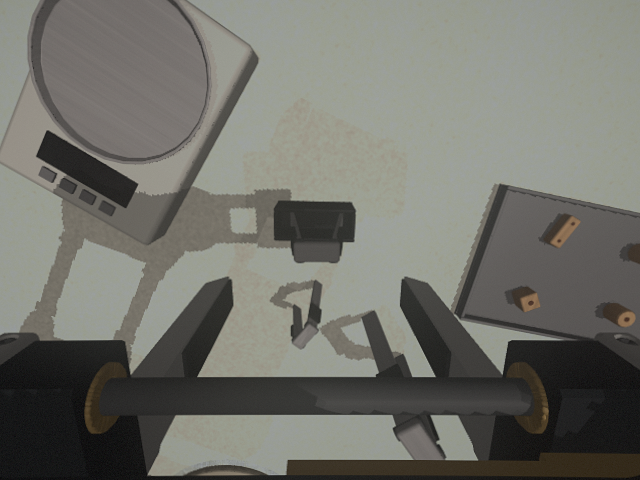

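View pics/scene1.png

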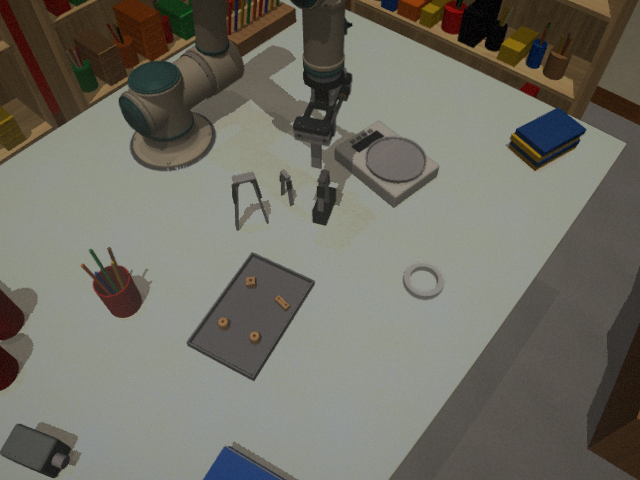

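Call:
apply_moves([
  [[1, 0, 0, 0.18, 0, 0, 0], [1, 0, 0, 0.34, 0, 0, 0], [1, 0, 0, 0.46, 0, 0, 0], [1, 0, 0, 0.522, 0, 0, 0], [1, 0, 0, 0.522, 0, 0, 0], [-1, 0, 0, 0.522, 0, 0, 0], [-1, 0, 0, 0.522, 0, 0, 0], [-1, 0, 0, 0.522, 0, 0, 0]],
], squeeze=5)

```text
time: 2.3
tool_pos: [0.4756, 0.072, 0.0757]
orientation: [180.0, -0.1, 24.0]
ft_force: [-0.5, -0.2, 0.1]
finger_gap: 0.0673
gripper_force: 0.0
```

```bash
cat > ell.py <<'E'
from h import *
def wood(c):
    h=cv2.cvtColor(c["pixels"],cv2.COLOR_RGB2HSV);m=((h[...,0]<20)&(h[...,1]>90)&(h[...,2]>90)).astype(np.uint8)
    return [(k[:,0],cv2.contourArea(k)) for k in cv2.findContours(m,0,2)[0] if cv2.contourArea(k)>15]
E
python3 - <<'E'
from ell import *
w=load("wrist1.npy");s=load("s1.npy");c=load("scene1.npy")
for k,a in wood(c):
    u=k.mean(0)
    if 180<u[0]<320 and 250<u[1]<380: print("scene",u.round(1),a,onz(c,[u],.017)[0].round(4))
# mask dish & tray via wrist
g=cv2.cvtColor(w["pixels"],cv2.COLOR_RGB2HSV)
for k,a in wood(w):
    u=k.mean(0);print("wrist",u.round(1),a,onz(w,[u],.018,s)[0].round(4))
print("tray wrist",onz(w,[(500,184),(457,316)],.018,s).round(3))
print("dish wrist rim",onz(w,[(120,160),(208,80),(30,50)],.062,s).round(3))
h=cv2.cvtColor(c["pixels"],cv2.COLOR_RGB2GRAY)[120:190,355:440]
b=(cv2.GaussianBlur(h,(3,3),0)<150).astype(np.uint8);cv2.imwrite("pics/d.png",b*255)
for k in cv2.findContours(b,1,2)[0]:
    if cv2.contourArea(k)>800:
        e=cv2.fitEllipse(k);print(e,cv2.contourArea(k))
E
```

```text
scene [253.8 335. ] 63.0 [ 0.5816 -0.2731  0.017 ]
scene [223.2 321.6] 61.0 [ 0.5121 -0.2927  0.017 ]
scene [281.  301.8] 82.0 [ 0.5715 -0.1812  0.017 ]
scene [250.5 281.3] 53.5 [ 0.487  -0.1872  0.017 ]
wrist [544.9 413.2] 30.5 [ 0.3665 -0.2942  0.018 ]
wrist [625.3 318.4] 185.0 [ 0.516  -0.3019  0.018 ]
wrist [530.  302.2] 228.0 [ 0.4884 -0.1915  0.018 ]
wrist [564.2 232. ] 338.0 [ 0.5733 -0.1781  0.018 ]
tray wrist [[ 0.589 -0.087  0.018]
 [ 0.439 -0.125  0.018]]
dish wrist rim [[0.463 0.259 0.062]
 [0.558 0.209 0.062]
 [0.518 0.348 0.062]]
((39.53426742553711, 36.67872619628906), (89.69085693359375, 95.68135833740234), 80.17857360839844) 5676.0
```

Call:
apply_moves([
  [[-1, 0, 0, 0, 0, 0, 0], [-1, 0, 0, 0, 0, 0, 0], [-1, 0, 0, 0, 0, 0, 0], [-1, 0, 0, 0, 0, 0, 0], [-1, 0, 0, 0, 0, 0, 0]],
])

```text
time: 2.92
tool_pos: [0.4752, 0.0719, 0.0751]
orientation: [180.0, -0.0, 24.0]
ft_force: [0.2, -0.4, 1.5]
finger_gap: 0.046
gripper_force: 5.0
```

Call:
apply_moves([
  [[-1, 0, 0, -0.03, 0, 0, 0], [-1, 0, 0, -0.1, 0, 0, 0], [-1, 0, 0, -0.2, 0, 0, 0], [-1, 0, 0, -0.3, 0, 0, 0], [-1, 0, 0, -0.4, 0, 0, 0], [-1, 0, 0, -0.44, 0, 0, 0], [-1, 0, 0, -0.44, 0, 0, 0]],
])

```text
time: 3.8
tool_pos: [0.4751, 0.0721, 0.1853]
orientation: [180.0, -0.1, 24.0]
ft_force: [0.2, -0.6, -0.8]
finger_gap: 0.0428
gripper_force: 5.0
```

Run:
```python
from meas import *
from ell import wood
from rig import *
s=read_state();c=capture("wrist");np.save("wrist2.npy",c,allow_pickle=True);np.save("s2.npy",s,allow_pickle=True)
cv2.imwrite("pics/wrist2.png",c["pixels"][:,:,::-1]);cc=capture("side");cv2.imwrite("pics/side2.png",cc["pixels"][:,:,::-1])
print(s["tool_pos"],s["orientation"],s["finger_gap"],s["gripper_force"],s["ft_force"])
# holder rim measure: dark
g=cv2.cvtColor(c["pixels"],cv2.COLOR_RGB2GRAY)
cv2.imwrite("pics/v2.png",np.hstack([c["pixels"],])[:,:,::-1])
```

```text
[0.4751483 0.0720596 0.1853291] [ 1.79985040e+02 -5.36774501e-02  2.40294592e+01] 0.04283400567858538 4.999687971303501 [ 0.24505159 -0.57895419 -0.75423575]
```

View pics/wrist2.png

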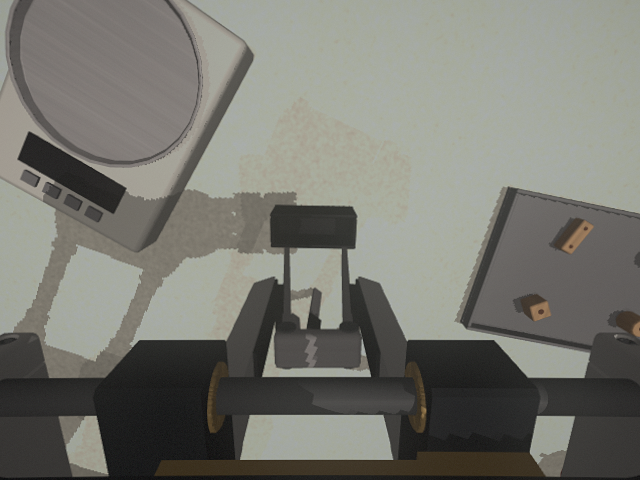

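Picture shows the tongs held at px (315,345) with open arms, tips at about (287,250)/(345,250), clear of the holder (313,228).

Call:
apply_moves([
  [[-1, -0.02, 0.06, 0, 0, 0, 0.02], [-1, -0.05, 0.2, 0, 0, 0, 0.05], [-1, -0.08, 0.35, 0, 0, 0, 0.08], [-1, -0.11, 0.5, 0, 0, 0, 0.11], [-1, -0.14, 0.65, 0, 0, 0, 0.133], [-1, -0.18, 0.8, 0, 0, 0, 0.133], [-1, -0.22, 0.93, 0, 0, 0, 0.133], [-1, -0.24, 1.0, 0, 0, 0, 0.133]],
])

```text
time: 4.9
tool_pos: [0.5215, -0.1831, 0.1841]
orientation: [-180.0, 0.1, 11.9]
ft_force: [-0.4, -0.3, -1.0]
finger_gap: 0.0433
gripper_force: 5.0
```

Call:
apply_moves([
  [[-1, 0, 0.15, 0, 0, 0, 0], [-1, 0, 0.3, 0, 0, 0, 0], [-1, 0, 0.4, 0, 0, 0, 0], [-1, 0, 0.4, 0, 0, 0, 0], [-1, 0, 0.4, 0, 0, 0, 0]],
])

```text
time: 5.52
tool_pos: [0.5425, -0.2773, 0.1847]
orientation: [-179.9, 0.0, 12.1]
ft_force: [0.1, -0.2, -1.7]
finger_gap: 0.043
gripper_force: 5.0
```

```bash
cat > look.py <<'E'
from ell import *
from rig import *
import sys
n=sys.argv[1]
s=read_state();c=capture("wrist");np.save(f"w{n}.npy",[c,s],allow_pickle=True);cv2.imwrite(f"pics/w{n}.png",c["pixels"][:,:,::-1])
print(s["time"],s["tool_pos"].round(4),s["orientation"].round(2),s["finger_gap"].round(4),s["gripper_force"],s["ft_force"].round(1))
R=Ro.from_euler('xyz',s["orientation"],degrees=True).as_matrix()
print("tips px",proj(c,[s["tool_pos"]+R@np.array([0,y,.071]) for y in(-.0295,-.0255,.0255,.0295)],s).round(0).tolist())
for k,a in wood(c):
    u=k.mean(0)
    if a>100:
        x,y,w,h=cv2.boundingRect(k);print("wood",u.round(1),a,(x,y,w,h),onz(c,[u],.015,s)[0].round(4))
E
python3 look.py 3
```

```text
Traceback (most recent call last):
  File "look.py", line 6, in <module>
    print(s["time"],s["tool_pos"].round(4),s["orientation"].round(2),s["finger_gap"].round(4),s["gripper_force"],s["ft_force"].round(1))
                                                                     ^^^^^^^^^^^^^^^^^^^^^
AttributeError: 'float' object has no attribute 'round'
```

View pics/w3.png

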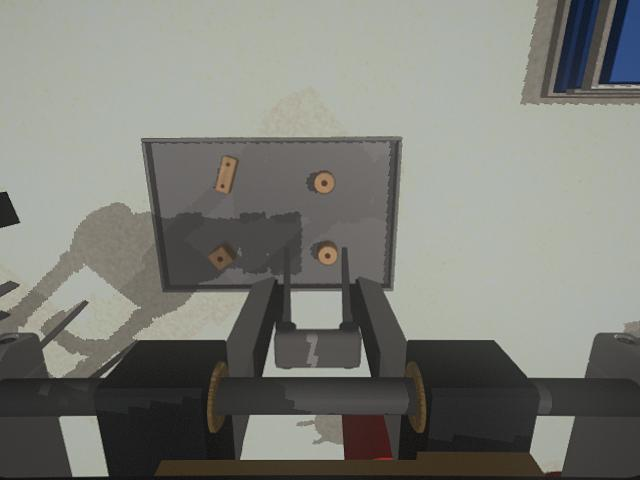

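Drums at (324,182) and (327,255), each with a spot, round tops; square bead (221,257), bar (227,174). Tips at about (287,248)/(345,248).

```bash
sed -i 's/s\["finger_gap"\].round(4)/round(s["finger_gap"],4)/' look.py
cat > spot.py <<'E'
from h import *
import sys
c,s=np.load(f"w{sys.argv[1]}.npy",allow_pickle=True)
R=Ro.from_euler('xyz',s["orientation"],degrees=True).as_matrix()
print("tips px",proj(c,[s["tool_pos"]+R@np.array([0,y,.071]) for y in(-.0295,-.0255,.0255,.0295)],s).round(0).tolist())
g=cv2.cvtColor(c["pixels"],cv2.COLOR_RGB2HSV).astype(int)
z=float(sys.argv[2])
for a in sys.argv[3:]:
    u,v=map(int,a.split(","));q=18;p=g[v-q:v+q+1,u-q:u+q+1]
    m=((p[...,0]<20)&(p[...,1]>90)&(p[...,2]>125)).astype(np.uint8)
    k=max(cv2.findContours(m,0,2)[0],key=cv2.contourArea);e=cv2.fitEllipse(k)
    ctr=np.array(e[0])+[u-q,v-q];P=onz(c,[ctr],z,s)[0]
    d=R.T@(P-s["tool_pos"]);ed=onz(c,k[:,0]+[u-q,v-q],z,s)
    print("top",ctr.round(1),np.round(e[1],1),"world",P.round(4),"diam",np.ptp(ed[:,:2],0).round(4),"tool d/0.25",(d/.25).round(3))
E
python3 look.py 3; python3 spot.py 3 .026 324,182 327,255
python3 - <<'E'
from h import *
c,s=np.load("w3.npy",allow_pickle=True)
print(onz(c,[(142,139),(402,137),(165,290),(393,290)],.018,s).round(4))
E
```

```text
5.575 [ 0.5425 -0.2772  0.1849] [-1.7993e+02  2.0000e-02  1.2100e+01] 0.0426 4.999945063482301 [-0.4  0.  -0.8]
tips px [[277.0, 254.0], [282.0, 254.0], [350.0, 254.0], [355.0, 254.0]]
wood [219.8 258.9] 271.0 (209, 247, 24, 23) [ 0.4841 -0.1853  0.015 ]
wood [327.  255.7] 265.0 (318, 246, 19, 19) [ 0.5116 -0.2954  0.015 ]
wood [325.2 185.2] 312.5 (314, 173, 21, 21) [ 0.5833 -0.2775  0.015 ]
wood [226.2 175.5] 444.5 (216, 157, 21, 37) [ 0.572  -0.1798  0.015 ]
tips px [[277.0, 254.0], [282.0, 254.0], [350.0, 254.0], [355.0, 254.0]]
top [324.  182.7] [19.2 19.4] world [ 0.5866 -0.2753  0.026 ] diam [0.0187 0.0186] tool d/0.25 [0.174 0.03  0.636]
top [327.4 255.2] [17.2 18.2] world [ 0.5156 -0.2945  0.026 ] diam [0.0189 0.0184] tool d/0.25 [-0.12   0.046  0.636]
[[ 0.5894 -0.0979  0.018 ]
 [ 0.6433 -0.3387  0.018 ]
 [ 0.438  -0.1333  0.018 ]
 [ 0.4895 -0.373   0.018 ]]
```

Call:
apply_moves([
  [[-1, -0.06, 0.023, 0.04, 0, 0, 0], [-1, -0.12, 0.046, 0.14, 0, 0, 0], [-1, -0.12, 0.046, 0.18, 0, 0, 0], [-1, -0.12, 0.046, 0.2, 0, 0, 0], [-1, -0.12, 0.046, 0.2, 0, 0, 0]],
], squeeze=4)

```text
time: 6.25
tool_pos: [0.5164, -0.2959, 0.135]
orientation: [180.0, -0.0, 12.1]
ft_force: [-0.2, 0.1, -0.8]
finger_gap: 0.0479
gripper_force: 4.0
```

```bash
python3 look.py 4
python3 - <<'E'
import cv2
a=cv2.imread("pics/w4.png")[130:330,230:410];cv2.imwrite("pics/w4c.png",cv2.resize(a,None,fx=3,fy=3,interpolation=2))
E
```

```text
6.25 [ 0.5164 -0.2959  0.135 ] [ 1.800e+02 -2.000e-02  1.208e+01] 0.0479 3.999974891776219 [-0.2  0.1 -0.8]
tips px [[277.0, 254.0], [282.0, 254.0], [350.0, 254.0], [355.0, 254.0]]
wood [187.9 244.8] 409.5 (174, 231, 29, 28) [ 0.4853 -0.1854  0.015 ]
wood [313.7 239.7] 348.0 (303, 230, 23, 22) [ 0.5135 -0.2944  0.015 ]
wood [309.6 154. ] 462.0 (297, 141, 25, 25) [ 0.5853 -0.2757  0.015 ]
wood [192.1 142.8] 678.5 (180, 121, 25, 46) [ 0.5736 -0.1792  0.015 ]
```

View pics/w4c.png

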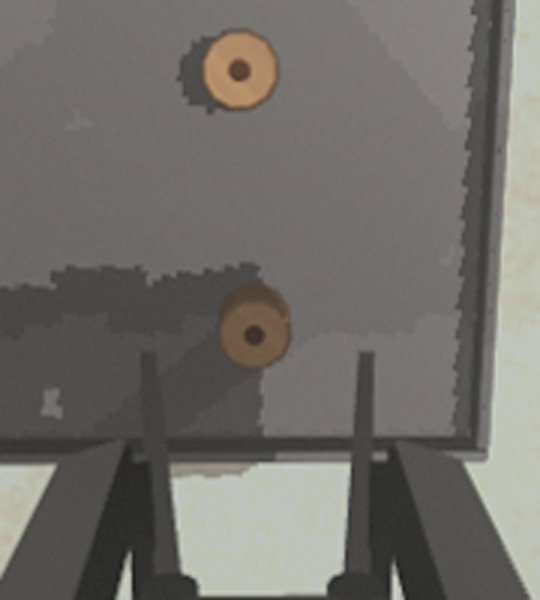

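Bead A's spot is at px (315,242), between the tips (280,247)/(352,247), jaws fully open and centred.

```bash
sed -i 's/>125)/>85)/' spot.py; python3 spot.py 4 .026 314,243 309,154
python3 - <<'E'
from h import *
c,s=np.load("w4.npy",allow_pickle=True)
R=Ro.from_euler('xyz',s["orientation"],degrees=True).as_matrix()
for u in((315,241.7),(310,153.3)):
    P=onz(c,[u],.026,s)[0];print(P,(R.T@(P-s["tool_pos"])/.25).round(3))
E
```

```text
tips px [[277.0, 254.0], [282.0, 254.0], [350.0, 254.0], [355.0, 254.0]]
top [314.5 240.7] [20.7 22.6] world [ 0.5158 -0.2947  0.026 ] diam [0.0193 0.0196] tool d/0.25 [-0.001 -0.005  0.436]
top [309.4 152.9] [24.1 24.7] world [ 0.5865 -0.2754  0.026 ] diam [0.0194 0.0199] tool d/0.25 [ 0.291 -0.022  0.436]
[ 0.5150219 -0.2952779  0.026    ] [-0.005 -0.004  0.436]
[ 0.58626753 -0.27597048  0.026     ] [ 0.29  -0.02   0.436]
```

Call:
apply_moves([
  [[-1, 0, -0.004, 0.06, 0, 0, 0], [-1, 0, -0.004, 0.12, 0, 0, 0], [-1, 0, -0.004, 0.18, 0, 0, 0], [-1, 0, -0.004, 0.21, 0, 0, 0], [-1, 0, -0.004, 0.228, 0, 0, 0], [-1, 0, -0.004, 0.228, 0, 0, 0]],
])

```text
time: 7.05
tool_pos: [0.5158, -0.2951, 0.0778]
orientation: [-180.0, 0.0, 12.1]
ft_force: [1.0, 0.0, 0.2]
finger_gap: 0.0471
gripper_force: 4.0
```

Call:
apply_moves([
  [[-1, 0, 0, 0, 0, 0, 0], [-1, 0, 0, 0, 0, 0, 0], [-1, 0, 0, 0, 0, 0, 0], [-1, 0, 0, 0, 0, 0, 0], [-1, 0, 0, 0, 0, 0, 0]],
], squeeze=19)

```text
time: 7.68
tool_pos: [0.5159, -0.2952, 0.0782]
orientation: [180.0, -0.0, 12.1]
ft_force: [-0.6, 0.4, 1.1]
finger_gap: 0.0365
gripper_force: 19.0
```

Call:
apply_moves([
  [[-1, 0, 0, -0.02, 0, 0, 0], [-1, 0, 0, -0.08, 0, 0, 0], [-1, 0, 0, -0.16, 0, 0, 0], [-1, 0, 0, -0.26, 0, 0, 0], [-1, 0, 0, -0.36, 0, 0, 0], [-1, 0, 0, -0.42, 0, 0, 0], [-1, 0, 0, -0.44, 0, 0, 0], [-1, 0, 0, -0.44, 0, 0, 0]],
])

```text
time: 8.68
tool_pos: [0.5156, -0.295, 0.1879]
orientation: [-180.0, 0.0, 12.1]
ft_force: [0.1, 0.4, -0.6]
finger_gap: 0.0369
gripper_force: 19.0
```

```bash
python3 look.py 5
python3 - <<'E'
from h import *
for n in("wrist1","wrist2"):
    c=load(n+".npy");s=load("s"+n[-1]+".npy");g=cv2.cvtColor(c["pixels"],cv2.COLOR_RGB2GRAY)
    # rim: radial search for dark edge around approx center
    ctr=proj(c,[[.542,.278,.062]],s)[0];print(n,ctr)
c=load("scene1.npy");g=cv2.GaussianBlur(cv2.cvtColor(c["pixels"],cv2.COLOR_RGB2GRAY),(3,3),0).astype(int)
E
python3 - <<'E'
import sys;sys.path.insert(0,".")
from h import *
c=load("wrist2.npy");s=load("s2.npy")
g=cv2.cvtColor(c["pixels"],cv2.COLOR_RGB2GRAY);m=(cv2.medianBlur(g,5)[:175,:215]<125).astype(np.uint8)
m=cv2.morphologyEx(m,cv2.MORPH_OPEN,cv2.getStructuringElement(2,(41,41)))
k=max(cv2.findContours(m,0,1)[0],key=cv2.contourArea)[:,0]
k=k[(k[:,0]>2)&(k[:,1]>2)&(k[:,1]<172)]
P=onz(c,k,.062,s)[:,:2];A=np.c_[2*P,np.ones(len(P))];x=np.linalg.lstsq(A,(P**2).sum(1),rcond=None)[0]
r=np.sqrt(x[2]+x[0]**2+x[1]**2);print(len(P),"centre",x[:2],"r",r,"res",np.std(np.linalg.norm(P-x[:2],axis=1)-r))
E
```

```text
8.675 [ 0.5156 -0.295   0.1879] [-1.7999e+02  1.0000e-02  1.2060e+01] 0.0369 18.999321162700653 [ 0.1  0.4 -0.6]
tips px [[277.0, 254.0], [282.0, 254.0], [350.0, 254.0], [355.0, 254.0]]
wood [348.9 441.2] 105.0 (335, 430, 43, 30) [ 0.2506 -0.3938  0.015 ]
wood [315.7 265.1] 245.5 (304, 251, 25, 25) [ 0.4708 -0.3041  0.015 ]
wood [205.3 229.7] 286.5 (195, 218, 25, 23) [ 0.485  -0.1837  0.015 ]
wood [310.4 149.3] 324.0 (301, 140, 21, 22) [ 0.587 -0.274  0.015]
wood [212.1 142. ] 478.5 (202, 124, 21, 39) [ 0.5737 -0.1795  0.015 ]
wrist1 [122.54977616  61.03791842]
wrist2 [108.84659987  55.77659463]
292 centre [0.56328951 0.30907788] r 0.06070822879774856 res 0.008401068561222956
```

Call:
apply_moves([
  [[-1, 0.02, -0.06, 0, 0, 0, 0], [-1, 0.06, -0.18, 0, 0, 0, 0], [-1, 0.1, -0.32, 0, 0, 0, 0], [-1, 0.14, -0.46, 0, 0, 0, 0], [-1, 0.18, -0.6, 0, 0, 0, 0], [-1, 0.22, -0.74, 0, 0, 0, 0], [-1, 0.26, -0.88, 0, 0, 0, 0], [-1, 0.3, -1, 0, 0, 0, 0]],
])

```text
time: 9.72
tool_pos: [0.5359, -0.0324, 0.1873]
orientation: [-179.9, 0.1, 12.1]
ft_force: [0.3, -0.5, -0.9]
finger_gap: 0.0367
gripper_force: 19.0
```

Call:
apply_moves([
  [[-1, 0.04, -0.12, 0, 0, 0, 0], [-1, 0.08, -0.24, 0, 0, 0, 0], [-1, 0.12, -0.38, 0, 0, 0, 0], [-1, 0.16, -0.52, 0, 0, 0, 0], [-1, 0.2, -0.66, 0, 0, 0, 0], [-1, 0.24, -0.8, 0, 0, 0, 0], [-1, 0.28, -0.92, 0, 0, 0, 0], [-1, 0.3, -1, 0, 0, 0, 0]],
])

```text
time: 10.72
tool_pos: [0.557, 0.2272, 0.1872]
orientation: [-180.0, 0.1, 12.1]
ft_force: [0.6, 0.9, -0.5]
finger_gap: 0.0368
gripper_force: 19.0
```

```bash
python3 look.py 6
```

```text
10.725 [0.557  0.2272 0.1872] [-1.7999e+02  9.0000e-02  1.2150e+01] 0.0368 18.99893492460251 [ 0.6  0.9 -0.5]
tips px [[277.0, 254.0], [282.0, 254.0], [350.0, 254.0], [355.0, 254.0]]
wood [315.6 264.2] 154.5 (304, 252, 23, 24) [0.5131 0.2183 0.015 ]
```

View pics/w6.png

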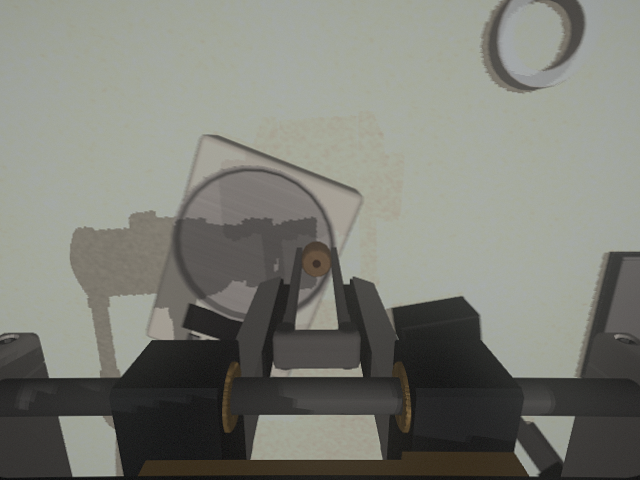

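Bead held at (316,260); the dish rim spans x 174–333 and its top is at y 167, centre about (253,244).

Run:
```python
from h import *
c,s=np.load("w6.npy",allow_pickle=True)
R=Ro.from_euler('xyz',s["orientation"],degrees=True).as_matrix()
P=onz(c,[(174,243),(333,245),(250,167),(196,192),(306,191)],.062,s)[:,:2];print(P.round(4))
A=np.c_[2*P,np.ones(len(P))];x=np.linalg.lstsq(A,(P**2).sum(1),rcond=None)[0]
print(x[:2],np.sqrt(x[2]+x[:2]@x[:2]),((R.T@(np.r_[x[:2],.128]-s["tool_pos"]))/.25).round(3))
```

```text
[[0.5226 0.3518]
 [0.5512 0.2102]
 [0.6041 0.2952]
 [0.573  0.3377]
 [0.5941 0.2442]]
[0.53225625 0.27984301] 0.07209241889410678 [-0.052 -0.227  0.237]
```

Call:
apply_moves([
  [[-1, 0.03, -0.11, 0, 0, 0, 0], [-1, 0.06, -0.2, 0.03, 0, 0, 0], [-1, 0.066, -0.224, 0.1, 0, 0, 0], [-1, 0.066, -0.224, 0.16, 0, 0, 0], [-1, 0.066, -0.224, 0.2, 0, 0, 0], [-1, 0.066, -0.224, 0.22, 0, 0, 0], [-1, 0.066, -0.224, 0.231, 0, 0, 0], [-1, 0.066, -0.224, 0.231, 0, 0, 0]],
])

```text
time: 11.78
tool_pos: [0.5626, 0.2832, 0.1305]
orientation: [-180.0, -0.0, 12.0]
ft_force: [-0.5, -0.5, -0.8]
finger_gap: 0.0367
gripper_force: 19.0
```

```bash
python3 look.py 7;python3 look.py 7|tail -2
```

```text
11.775 [0.5626 0.2832 0.1305] [-1.800e+02 -3.000e-02  1.204e+01] 0.0367 18.999289870262146 [-0.5 -0.5 -0.8]
tips px [[277.0, 254.0], [282.0, 254.0], [350.0, 254.0], [355.0, 254.0]]
wood [315.6 263.3] 435.5 (304, 251, 26, 25) [0.5399 0.2788 0.015 ]
tips px [[277.0, 254.0], [282.0, 254.0], [350.0, 254.0], [355.0, 254.0]]
wood [315.  264.1] 434.0 (304, 251, 25, 25) [0.5392 0.2792 0.015 ]
```

Lower 2 mm, look at the contact force, then release gradually.

Call:
apply_moves([
  [[-1, 0, 0, 0.003, 0, 0, 0], [-1, 0, 0, 0.006, 0, 0, 0], [-1, 0, 0, 0.008, 0, 0, 0], [-1, 0, 0, 0.008, 0, 0, 0]],
])

```text
time: 12.38
tool_pos: [0.5625, 0.2835, 0.1283]
orientation: [180.0, -0.0, 12.1]
ft_force: [-0.4, 0.2, -0.7]
finger_gap: 0.0366
gripper_force: 19.0
```

Call:
apply_moves([
  [[-1, 0, 0, 0, 0, 0, 0], [-1, 0, 0, 0, 0, 0, 0], [-1, 0, 0, 0, 0, 0, 0]],
], squeeze=9)

```text
time: 12.75
tool_pos: [0.5625, 0.2834, 0.1282]
orientation: [180.0, -0.0, 12.1]
ft_force: [0.8, -0.7, -1.4]
finger_gap: 0.0366
gripper_force: 9.0
```

Call:
apply_moves([
  [[-1, 0, 0, 0, 0, 0, 0], [-1, 0, 0, 0, 0, 0, 0], [-1, 0, 0, 0, 0, 0, 0], [-1, 0, 0, 0, 0, 0, 0], [-1, 0, 0, 0, 0, 0, 0]],
], squeeze=4)

```text
time: 13.38
tool_pos: [0.5624, 0.2834, 0.1282]
orientation: [180.0, -0.0, 12.1]
ft_force: [-0.8, 0.1, -1.1]
finger_gap: 0.0473
gripper_force: 4.0
```

```bash
python3 look.py 8
```

```text
13.375 [0.5624 0.2834 0.1282] [180.    -0.    12.06] 0.0473 3.999941334477626 [-0.8  0.1 -1.1]
tips px [[277.0, 254.0], [282.0, 254.0], [350.0, 254.0], [355.0, 254.0]]
wood [313.6 261.1] 449.5 (304, 251, 25, 24) [0.542  0.2813 0.015 ]
```

Call:
apply_moves([
  [[-1, 0, 0, -0.02, 0, 0, 0], [-1, 0, 0, -0.06, 0, 0, 0], [-1, 0, 0, -0.12, 0, 0, 0], [-1, 0, 0, -0.18, 0, 0, 0], [-1, 0, 0, -0.23, 0, 0, 0], [-1, 0, 0, -0.24, 0, 0, 0]],
])

```text
time: 14.18
tool_pos: [0.5631, 0.2837, 0.1898]
orientation: [-180.0, -0.2, 12.1]
ft_force: [0.3, 0.5, -0.4]
finger_gap: 0.047
gripper_force: 4.0
```

```bash
python3 look.py 9
python3 - <<'E'
from h import *
c,s=np.load("w9.npy",allow_pickle=True);print("expect top",proj(c,[[.5625,.2835,.076],[.5625,.2835,.054]],s))
E
```

```text
14.175 [0.5631 0.2837 0.1898] [-1.7998e+02 -1.5000e-01  1.2060e+01] 0.047 3.9999466971494257 [ 0.3  0.5 -0.4]
tips px [[277.0, 254.0], [282.0, 254.0], [350.0, 254.0], [355.0, 254.0]]
wood [316.2 239.3] 177.0 (306, 232, 22, 19) [0.5465 0.28   0.015 ]
expect top [[316.15022008 239.84595631]
 [316.15689942 233.52495864]]
```

Call:
apply_moves([
  [[-1, -0.02, 0.06, 0, 0, 0, 0], [-1, -0.04, 0.18, 0, 0, 0, 0], [-1, -0.06, 0.32, 0, 0, 0, 0], [-1, -0.08, 0.46, 0, 0, 0, 0], [-1, -0.1, 0.6, 0, 0, 0, 0], [-1, -0.12, 0.74, 0, 0, 0, 0], [-1, -0.15, 0.88, 0, 0, 0, 0], [-1, -0.17, 1, 0, 0, 0, 0]],
])

```text
time: 15.22
tool_pos: [0.5719, 0.0278, 0.1875]
orientation: [180.0, 0.1, 12.0]
ft_force: [0.1, -0.3, -0.7]
finger_gap: 0.0472
gripper_force: 4.0
```

Call:
apply_moves([
  [[-1, -0.02, 0.14, 0, 0, 0, 0], [-1, -0.05, 0.28, 0, 0, 0, 0], [-1, -0.08, 0.42, 0, 0, 0, 0], [-1, -0.1, 0.56, 0, 0, 0, 0], [-1, -0.13, 0.7, 0, 0, 0, 0], [-1, -0.15, 0.84, 0, 0, 0, 0], [-1, -0.18, 0.95, 0, 0, 0, 0], [-1, -0.2, 1, 0, 0, 0, 0]],
])

```text
time: 16.23
tool_pos: [0.5752, -0.2267, 0.1874]
orientation: [-180.0, 0.1, 11.9]
ft_force: [0.4, 0.5, -0.2]
finger_gap: 0.0469
gripper_force: 4.0
```

Call:
apply_moves([
  [[-1, 0, 0.1, 0.05, 0, 0, 0], [-1, 0, 0.18, 0.12, 0, 0, 0], [-1, 0, 0.207, 0.18, 0, 0, 0], [-1, 0, 0.207, 0.2, 0, 0, 0], [-1, 0, 0.207, 0.2, 0, 0, 0]],
])

```text
time: 16.85
tool_pos: [0.587, -0.2745, 0.1375]
orientation: [-179.9, 0.1, 12.1]
ft_force: [-0.2, -0.8, -1.2]
finger_gap: 0.0471
gripper_force: 4.0
```

```bash
python3 look.py 10
python3 - <<'E'
from h import *
c,s=np.load("w10.npy",allow_pickle=True);u=proj(c,[[.5864,-.2757,.026]],s)[0].astype(int)
import subprocess;print(subprocess.run(["python3","spot.py","10",".026",f"{u[0]},{u[1]}"],capture_output=True,text=True).stdout)
E
```

```text
16.85 [ 0.587  -0.2745  0.1375] [-1.7991e+02  6.0000e-02  1.2100e+01] 0.0471 3.9999763428932056 [-0.2 -0.8 -1.2]
tips px [[277.0, 254.0], [282.0, 254.0], [350.0, 254.0], [355.0, 254.0]]
wood [203.4 318. ] 345.0 (190, 307, 28, 24) [ 0.4844 -0.1856  0.015 ]
wood [317.9 238.6] 327.5 (307, 230, 22, 21) [ 0.585  -0.2764  0.015 ]
wood [208.4 229.3] 498.0 (198, 210, 22, 40) [ 0.5728 -0.1792  0.015 ]
tips px [[277.0, 254.0], [282.0, 254.0], [350.0, 254.0], [355.0, 254.0]]
top [317.2 239.8] [19.5 22.7] world [ 0.5868 -0.2754  0.026 ] diam [0.0194 0.0196] tool d/0.25 [-0.001  0.004  0.446]
```

Call:
apply_moves([
  [[-1, 0, 0.004, 0.06, 0, 0, 0], [-1, 0, 0.004, 0.12, 0, 0, 0], [-1, 0, 0.004, 0.18, 0, 0, 0], [-1, 0, 0.004, 0.22, 0, 0, 0], [-1, 0, 0.004, 0.238, 0, 0, 0], [-1, 0, 0.004, 0.238, 0, 0, 0]],
])

```text
time: 17.65
tool_pos: [0.5875, -0.2765, 0.0784]
orientation: [-180.0, 0.0, 12.1]
ft_force: [-0.0, -0.3, -1.6]
finger_gap: 0.0473
gripper_force: 4.0
```

Call:
apply_moves([
  [[-1, 0, 0, 0, 0, 0, 0], [-1, 0, 0, 0, 0, 0, 0], [-1, 0, 0, 0, 0, 0, 0], [-1, 0, 0, 0, 0, 0, 0], [-1, 0, 0, 0, 0, 0, 0]],
], squeeze=19)

```text
time: 18.27
tool_pos: [0.5876, -0.2765, 0.079]
orientation: [180.0, -0.0, 12.1]
ft_force: [-0.2, 0.7, 0.1]
finger_gap: 0.0363
gripper_force: 19.0
```

Call:
apply_moves([
  [[-1, 0, 0, -0.02, 0, 0, 0], [-1, 0, 0, -0.08, 0, 0, 0], [-1, 0, 0, -0.16, 0, 0, 0], [-1, 0, 0, -0.26, 0, 0, 0], [-1, 0, 0, -0.36, 0, 0, 0], [-1, 0, 0, -0.42, 0, 0, 0], [-1, 0, 0, -0.44, 0, 0, 0], [-1, 0, 0, -0.44, 0, 0, 0]],
])

```text
time: 19.27
tool_pos: [0.5873, -0.2763, 0.1886]
orientation: [-180.0, 0.0, 12.1]
ft_force: [-0.6, -0.6, -1.6]
finger_gap: 0.0368
gripper_force: 19.0
```

```bash
python3 look.py 11
```

```text
19.275 [ 0.5873 -0.2763  0.1886] [-1.7999e+02  1.0000e-02  1.2060e+01] 0.0368 18.998993933200836 [-0.6 -0.6 -1.6]
tips px [[277.0, 254.0], [282.0, 254.0], [350.0, 254.0], [355.0, 254.0]]
wood [215.7 294.6] 266.5 (205, 285, 24, 22) [ 0.4854 -0.1851  0.015 ]
wood [316.5 263.2] 471.5 (303, 251, 27, 25) [ 0.5445 -0.2859  0.015 ]
wood [221.5 217.7] 372.5 (212, 201, 20, 34) [ 0.5727 -0.1796  0.015 ]
```

Call:
apply_moves([
  [[-1, 0.01, -0.06, 0, 0, 0, 0], [-1, 0.02, -0.18, 0, 0, 0, 0], [-1, 0.03, -0.32, 0, 0, 0, 0], [-1, 0.04, -0.46, 0, 0, 0, 0], [-1, 0.05, -0.6, 0, 0, 0, 0], [-1, 0.06, -0.74, 0, 0, 0, 0], [-1, 0.07, -0.88, 0, 0, 0, 0], [-1, 0.08, -1, 0, 0, 0, 0]],
])

```text
time: 20.32
tool_pos: [0.5535, -0.0254, 0.1881]
orientation: [-179.9, 0.1, 12.1]
ft_force: [0.4, 0.4, -0.7]
finger_gap: 0.0364
gripper_force: 19.0
```

Call:
apply_moves([
  [[-1, 0.01, -0.12, 0, 0, 0, 0], [-1, 0.02, -0.24, 0, 0, 0, 0], [-1, 0.03, -0.38, 0, 0, 0, 0], [-1, 0.04, -0.52, 0, 0, 0, 0], [-1, 0.05, -0.66, 0, 0, 0, 0], [-1, 0.06, -0.8, 0, 0, 0, 0], [-1, 0.07, -0.92, 0, 0, 0, 0], [-1, 0.081, -1, 0, 0, 0, 0]],
])

```text
time: 21.32
tool_pos: [0.521, 0.2226, 0.1882]
orientation: [-180.0, 0.1, 12.1]
ft_force: [-0.0, -0.9, -0.6]
finger_gap: 0.0367
gripper_force: 19.0
```

Call:
apply_moves([
  [[-1, 0, -0.1, 0, 0, 0, 0], [-1, 0, -0.18, 0.02, 0, 0, 0], [-1, 0, -0.21, 0.06, 0, 0, 0], [-1, 0, -0.21, 0.12, 0, 0, 0], [-1, 0, -0.21, 0.17, 0, 0, 0], [-1, 0, -0.21, 0.2, 0, 0, 0], [-1, 0, -0.21, 0.2, 0, 0, 0]],
])

```text
time: 22.2
tool_pos: [0.5111, 0.2716, 0.1379]
orientation: [180.0, 0.1, 12.0]
ft_force: [-0.6, -0.4, -1.1]
finger_gap: 0.0367
gripper_force: 19.0
```

```bash
python3 look.py 12
python3 - <<'E'
from h import *
c,s=np.load("w12.npy",allow_pickle=True);print("bead1 expect top",proj(c,[[.5625,.2835,.076]],s))
E
```

```text
22.2 [0.5111 0.2716 0.1379] [1.7998e+02 9.0000e-02 1.2020e+01] 0.0367 18.998976051807404 [-0.6 -0.4 -1.1]
tips px [[277.0, 254.0], [282.0, 254.0], [350.0, 254.0], [355.0, 254.0]]
wood [316.4 262.2] 476.0 (303, 251, 27, 25) [0.4867 0.266  0.015 ]
wood [314.3 185.6] 612.0 (301, 172, 29, 29) [0.5548 0.2824 0.015 ]
bead1 expect top [[314.63477296 185.08777411]]
```

Bead 1 stands where expected. Lower 9 mm and release.

Call:
apply_moves([
  [[-1, 0, 0, 0.015, 0, 0, 0], [-1, 0, 0, 0.025, 0, 0, 0], [-1, 0, 0, 0.031, 0, 0, 0], [-1, 0, 0, 0.036, 0, 0, 0], [-1, 0, 0, 0.036, 0, 0, 0]],
])

```text
time: 22.88
tool_pos: [0.5114, 0.2723, 0.1297]
orientation: [180.0, 0.0, 12.1]
ft_force: [-0.1, -0.3, -0.5]
finger_gap: 0.0369
gripper_force: 19.0
```

Call:
apply_moves([
  [[-1, 0, 0, 0, 0, 0, 0], [-1, 0, 0, 0, 0, 0, 0], [-1, 0, 0, 0, 0, 0, 0]],
], squeeze=9)

```text
time: 23.25
tool_pos: [0.5114, 0.2723, 0.1298]
orientation: [180.0, -0.0, 12.1]
ft_force: [0.1, 0.3, -0.4]
finger_gap: 0.037
gripper_force: 9.0
```

Call:
apply_moves([
  [[-1, 0, 0, 0, 0, 0, 0], [-1, 0, 0, 0, 0, 0, 0], [-1, 0, 0, 0, 0, 0, 0], [-1, 0, 0, 0, 0, 0, 0], [-1, 0, 0, 0, 0, 0, 0]],
], squeeze=4)

```text
time: 23.88
tool_pos: [0.5114, 0.2722, 0.1297]
orientation: [180.0, -0.0, 12.1]
ft_force: [0.0, 0.2, -0.3]
finger_gap: 0.0474
gripper_force: 4.0
```

Call:
apply_moves([
  [[-1, 0, 0, -0.02, 0, 0, 0], [-1, 0, 0, -0.06, 0, 0, 0], [-1, 0, 0, -0.12, 0, 0, 0], [-1, 0, 0, -0.18, 0, 0, 0], [-1, 0, 0, -0.23, 0, 0, 0], [-1, 0, 0, -0.24, 0, 0, 0]],
])

```text
time: 24.62
tool_pos: [0.5121, 0.2725, 0.1912]
orientation: [-180.0, -0.1, 12.1]
ft_force: [-0.5, -0.8, -1.2]
finger_gap: 0.0474
gripper_force: 4.0
```

```bash
python3 look.py 13
python3 - <<'E'
from h import *
c,s=np.load("w13.npy",allow_pickle=True);print("expect tops",proj(c,[[.5625,.2835,.076],[.5111,.2716,.076]],s))
E
```

```text
24.625 [0.5121 0.2725 0.1912] [-1.7998e+02 -1.5000e-01  1.2060e+01] 0.0474 3.9999591966625303 [-0.5 -0.8 -1.2]
tips px [[277.0, 254.0], [282.0, 254.0], [350.0, 254.0], [355.0, 254.0]]
wood [315.9 239.3] 246.0 (306, 231, 22, 20) [0.495  0.2691 0.015 ]
wood [316.6 182.5] 405.5 (305, 169, 23, 24) [0.5535 0.2809 0.015 ]
expect tops [[315.90242318 179.21407862]
 [316.91127002 239.9805844 ]]
```

Call:
apply_moves([
  [[-1, -0.02, 0.06, 0, 0, 0, -0.02], [-1, -0.07, 0.18, 0, 0, 0, -0.04], [-1, -0.13, 0.32, 0, 0, 0, -0.07], [-1, -0.19, 0.46, 0, 0, 0, -0.1], [-1, -0.25, 0.6, 0, 0, 0, -0.12], [-1, -0.29, 0.7, 0, 0, 0, -0.133], [-1, -0.308, 0.754, 0, 0, 0, -0.133], [-1, -0.308, 0.754, 0, 0, 0, -0.133]],
])

```text
time: 25.68
tool_pos: [0.4754, 0.0715, 0.1895]
orientation: [-180.0, 0.0, 23.9]
ft_force: [-0.1, 0.1, -0.7]
finger_gap: 0.0473
gripper_force: 4.0
```

```bash
python3 look.py 14
python3 - <<'E'
from h import *
def rim(c,s):
    g=cv2.medianBlur(cv2.cvtColor(c["pixels"],cv2.COLOR_RGB2GRAY),3)[195:252,255:375]
    m=(g<60).astype(np.uint8);m=cv2.morphologyEx(m,cv2.MORPH_OPEN,np.ones((9,9)))
    k=max(cv2.findContours(m,0,1)[0],key=cv2.contourArea);return cv2.boundingRect(k),np.array(cv2.minAreaRect(k)[0])+[255,195],cv2.minAreaRect(k)[1:]
print(rim(*np.load("w14.npy",allow_pickle=True)))
c=load("wrist2.npy");s=load("s2.npy");print(rim(c,s),s["tool_pos"])
E
```

```text
25.675 [0.4754 0.0715 0.1895] [-1.7997e+02  1.0000e-02  2.3930e+01] 0.0473 3.9998565131099895 [-0.1  0.1 -0.7]
tips px [[277.0, 254.0], [282.0, 254.0], [350.0, 254.0], [355.0, 254.0]]
wood [537.8 307.8] 247.0 (527, 298, 21, 21) [ 0.4873 -0.1927  0.015 ]
wood [572.7 234.7] 373.0 (559, 219, 31, 33) [ 0.5726 -0.1781  0.015 ]
wood [101.2  98.2] 546.5 (87, 85, 27, 28) [0.5032 0.3043 0.015 ]
wood [103.1  24.1] 649.0 (88, 8, 29, 31) [0.5639 0.3175 0.015 ]
((16, 10, 83, 41), array([312., 225.]), ((40.0, 82.0), 90.0))
((16, 11, 85, 42), array([313. , 226.5]), ((41.0, 84.0), 90.0)) [0.4751483 0.0720596 0.1853291]
```

Call:
apply_moves([
  [[-1, 0, -0.002, 0.08, 0, 0, 0], [-1, 0, -0.002, 0.17, 0, 0, 0], [-1, 0, -0.002, 0.25, 0, 0, 0], [-1, 0, -0.002, 0.32, 0, 0, 0], [-1, 0, -0.002, 0.38, 0, 0, 0], [-1, 0, -0.002, 0.43, 0, 0, 0], [-1, 0, -0.002, 0.448, 0, 0, 0], [-1, 0, -0.002, 0.448, 0, 0, 0]],
])

```text
time: 26.72
tool_pos: [0.4754, 0.0725, 0.0776]
orientation: [-180.0, 0.0, 24.0]
ft_force: [0.4, -0.5, -0.6]
finger_gap: 0.0474
gripper_force: 4.0
```

Call:
apply_moves([
  [[-1, 0, 0, 0.003, 0, 0, 0], [-1, 0, 0, 0.006, 0, 0, 0], [-1, 0, 0, 0.006, 0, 0, 0]],
])

```text
time: 27.1
tool_pos: [0.4754, 0.0722, 0.0765]
orientation: [180.0, -0.0, 24.0]
ft_force: [-0.3, 1.2, -0.8]
finger_gap: 0.0468
gripper_force: 4.0
```

Call:
apply_moves([
  [[-1, 0, 0, 0.002, 0, 0, 0], [-1, 0, 0, 0.004, 0, 0, 0], [-1, 0, 0, 0.004, 0, 0, 0]],
])

```text
time: 27.48
tool_pos: [0.4755, 0.0723, 0.0754]
orientation: [180.0, -0.0, 24.0]
ft_force: [0.4, 0.2, 0.4]
finger_gap: 0.0472
gripper_force: 4.0
```

Call:
apply_moves([
  [[1, 0, 0, 0, 0, 0, 0], [1, 0, 0, 0, 0, 0, 0], [1, 0, 0, 0, 0, 0, 0], [1, 0, 0, 0, 0, 0, 0], [1, 0, 0, 0, 0, 0, 0], [1, 0, 0, 0, 0, 0, 0]],
])

```text
time: 28.22
tool_pos: [0.4753, 0.0723, 0.0752]
orientation: [180.0, -0.0, 24.0]
ft_force: [-0.1, 0.4, 0.3]
finger_gap: 0.0938
gripper_force: 0.0
```

Call:
apply_moves([
  [[1, 0, 0, -0.04, 0, 0, 0], [1, 0, 0, -0.14, 0, 0, 0], [1, 0, 0, -0.28, 0, 0, 0], [1, 0, 0, -0.42, 0, 0, 0], [1, 0, 0, -0.52, 0, 0, 0], [1, 0, 0, -0.52, 0, 0, 0]],
])

```text
time: 28.98
tool_pos: [0.4768, 0.0723, 0.2076]
orientation: [179.9, -0.3, 24.0]
ft_force: [-0.4, -0.5, 0.3]
finger_gap: 0.0939
gripper_force: 0.0
```

```bash
python3 look.py 15
python3 - <<'E'
from meas import *
from rig import *
c,s=np.load("w15.npy",allow_pickle=True);bow(c,s,270,370,215,300,64,110);print("bow expected",proj(c,[[.475,.072,.13]],s))
w=load("wrist1.npy");print("diff to first view",np.abs(w["pixels"][195:275,265:365].astype(int)-c["pixels"][195:275,265:365]).mean())
c=capture("scene")
from ell import wood
for n,P in(("b1",[.5625,.2835]),("b2",[.5114,.2723])):print(n,proj(c,[P+[.065]]))
for k,a in wood(c):
    u=k.mean(0)
    if 180<u[0]<450 and 100<u[1]<380:print(u.round(1),a)
E
```

```text
28.975 [0.4768 0.0723 0.2076] [179.87  -0.29  24.03] 0.0939 0.0 [-0.4 -0.5  0.3]
tips px [[277.0, 254.0], [282.0, 254.0], [350.0, 254.0], [355.0, 254.0]]
wood [526.7 303.1] 223.0 (517, 294, 20, 19) [ 0.4868 -0.1923  0.015 ]
wood [559.1 235. ] 327.5 (546, 219, 30, 30) [ 0.5706 -0.1788  0.015 ]
wood [114.1 105.2] 455.5 (102, 92, 25, 26) [0.5018 0.3023 0.015 ]
wood [115.3  34.3] 541.0 (104, 20, 26, 29) [0.5631 0.3172 0.015 ]
[474.3  72.6] [15.5 34.3] 24.0 px [316. 258.] 806.5
bow expected [[315.11603353 254.05977014]]
diff to first view 9.79575
b1 [[407.41924196 161.21153141]]
b2 [[387.74256985 153.90240906]]
[281.  301.8] 82.0
[249.7 280.9] 52.0
[407.  159.2] 32.5
[387.4 150.8] 30.5
```

```bash
python3 -c "
from rig import *
print(finish_job())"
```

```text
the job is handed in; nothing more can be done
None
```

Both drum beads were set on end in the scale's dish with the tongs, and the tongs are back standing in their holder; I handed the job in at about 29 s on the robot's clock, and no verdict came back.

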